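Put the shaker into its lowest gear

TASK

Put the orbital shaker into its lowest gear: push its lever out of the park slot to the cross channel, along it, and fully home into the slot whose plate bears a single dot, without running into any other gear slot on the way. Only push the lever with the fingertips or the outside of the fingers, never grip it, and leave the glassware and other things where they stand.

Things in the scene. Friction and masses are not known exactly. Their poses are not given: they have to be found in the camera images.
- shaker: Orbital shaker, fixed. Origin on the table under the gate's centre; x = away from its front, y = its left. Gearbox: white box, x -85 to +135, y -85 to +85 mm, topped by a bare aluminium gate 145 mm above the table. To its right (y -85 to -325 mm) the platform with three clamped flasks, tops 179 mm above the table.
- gate (a point): Centre of the gate, on its top, axes as the shaker's. Slots 16 mm wide. Cross channel along y (x = 0), y -32 to +32 mm between slot centre lines. From it, slots along x, centre lines ending 26 mm from it: four gear slots (at y -32 and +32 mm, one to the front -x and one to the far side +x each) and the park slot (y = 0, front only).
- knob (a point): Centre of the lever's black knob, a barrel 30 mm in diameter, 40 mm tall, from 50 to 90 mm above the gate with the lever upright. Its offset from the gate's centre is about 1.56 times the stem's: 41 to 45 mm along x at a gear slot's end, 45 to 54 mm along y in a gear column. A push of 1 to 4 N at the knob moves the lever; no spring, it stays where it is left.
- stem (a point): Point on the axis of the lever's 10 mm steel stem where it passes the gate (125 mm above the pivot, which is under the gate's centre, 20 mm above the table). The gate stops the stem 3 mm past the named centre lines on every side, so it moves only along channel and slots. It starts in the park slot, 12 to 27 mm to the front of the channel's centre line.
- fore_aft (a joint): Lever tilt along the shaker's x, rad: 0 upright, positive = knob away from the gearbox's front; about +-0.23 at the end of a gear slot, negative in the park slot.
- sideways (a joint): Lever tilt along the shaker's y, rad: 0 upright, positive = knob to the left; about +-0.25 in a gear column.
- plate1: Gear plate with ONE raised dot (the lowest gear, the wanted slot): white, 28 (x) x 34 (y) x 3 mm, dots 11 mm wide. Fixed on the gate just beyond the end of one gear slot, in line with it: centre 53 mm to the front or far side and 32 mm left or right of the gate's centre (24 mm beyond a stem fully home). Origin: centre of its underside. Which slot it marks differs each run.
- plate2: Gear plate with two raised dots: white, 28 (x) x 34 (y) x 3 mm, dots 11 mm wide. Fixed on the gate just beyond the end of one gear slot, in line with it: centre 53 mm to the front or far side and 32 mm left or right of the gate's centre (24 mm beyond a stem fully home). Origin: centre of its underside. Which slot it marks differs each run.
- plate3: Gear plate with three raised dots: white, 28 (x) x 34 (y) x 3 mm, dots 11 mm wide. Fixed on the gate just beyond the end of one gear slot, in line with it: centre 53 mm to the front or far side and 32 mm left or right of the gate's centre (24 mm beyond a stem fully home). Origin: centre of its underside. Which slot it marks differs each run.
- plate4: Gear plate with four raised dots: white, 28 (x) x 34 (y) x 3 mm, dots 11 mm wide. Fixed on the gate just beyond the end of one gear slot, in line with it: centre 53 mm to the front or far side and 32 mm left or right of the gate's centre (24 mm beyond a stem fully home). Origin: centre of its underside. Which slot it marks differs each run.
- reagent_bottle: Bystander: amber reagent bottle with black cap, 62 mm dia, 130 mm tall, beside the gearbox's left wall. Origin at the centre of its underside as it stands (pen: of its lower side).
- vial: Bystander: small clear capped vial, 24 mm dia, 42 mm tall, standing on the far part of the gearbox's top. Origin at the centre of its underside as it stands (pen: of its lower side).
- sample_jar: Bystander: sample jar with white lid, 52 mm dia, 60 mm tall, standing on the shaking platform among the flasks (86 mm above the table). Origin at the centre of its underside as it stands (pen: of its lower side).
- beaker: Bystander: open clear beaker, 68 mm dia, 85 mm tall, on the table to the left. Origin at the centre of its underside as it stands (pen: of its lower side).
- petri_stack: Bystander: stack of clear dishes, 90 mm dia, 42 mm tall, on the table to the left. Origin at the centre of its underside as it stands (pen: of its lower side).
- tube_rack: Bystander: white rack with blue-capped tubes, 70 x 160 mm, 96 mm tall, on the table in front of the gearbox. Origin at the centre of its underside as it stands (pen: of its lower side).
- marker_pen: Bystander: grey pen lying on the table in front of the gearbox, to its left, 16 mm dia, 120 mm long. Origin at the centre of its underside as it stands (pen: of its lower side).

How it is judged (in metres and radians):
On the way, in this order (a step that is already met when the one before it is completed fails the run):
1. the lever is out of the park slot, in the cross channel (value of joint fore_aft between -0.08 and 0.08 rad), for 0.05 s.
2. the lever has been pushed along the cross channel to a gear column ((value of joint sideways above 0.19 rad or value of joint sideways below -0.19 rad)), for 0.05 s.
At the end, for the whole second after the job is handed in: The stem is within 29 mm horizontally of the centre of the one-dot plate, that is, in its slot and at most about 5 mm (8 mm at the knob) short of the slot's end, and at rest (horizontal distance between stem and plate1 below 0.029 m and velocity of joint fore_aft between -0.05 and 0.05 rad/s and velocity of joint sideways between -0.05 and 0.05 rad/s); the robot touches nothing.
It fails at once if the lever ran into the slot of another gear (two, three or four dots): the stem came within 36 mm of that plate's centre, more than half-way in (horizontal distance between stem and plate2 below 0.036 m or horizontal distance between stem and plate3 below 0.036 m or horizontal distance between stem and plate4 below 0.036 m).
It fails at once if the lever was gripped: the knob or stem between the fingers, touched, with the grasp point within 12 mm of the lever's axis (contact force between the fingers and shaker above 0.3 N and horizontal distance between the grasp point and knob below 0.012 m and z of the grasp point in the frame of knob below 0.034 m).
It fails at once if a bystander was shifted by more than 20 mm, lifted or knocked over (distance of any of reagent_bottle, vial, sample_jar, beaker, petri_stack, tube_rack, marker_pen from where it was at the start of the episode above 0.02 m or angle between any of reagent_bottle, vial, sample_jar, beaker, petri_stack, tube_rack's own z axis and vertical above 0.5 rad).
It also fails if it takes over 48 s, if anything falls off the work surface, if the arm or the gripper's body presses on something with over 40 N, if the wrist force passes 120 N, or if a joint passes its speed limit or range.

ROBOT

A 6-joint arm with a two-finger parallel gripper is mounted at the origin on the work surface. World frame = base frame: x ahead of the robot, y to its left, z up, the work surface at z = 0. Lengths are in mm, angles in degrees, forces in N, time in s.
With the tool pointing down it reaches from about 350 to 850 mm from the base axis. Payload 8.1 kg.
Tool frame: the origin (TCP) lies between the finger pads; the fingertips stand 17 mm ahead of it and the grasp point (between the pads) lies 2 mm behind it; z points along the fingers, y is the line along which they close (so a half turn about z gives the same grasp; the last joint's range is limited). The gripper opens to 85 mm and grips with 20 to 120 N. Pads are 22 mm wide; open, the fingers measure 114 mm over their backs; the gripper's body (76 mm by 85 mm) begins 54 mm behind the grasp point. The pads swing forward as they close: fully open they stand 13 mm farther back than shut.
Start: joints at [-79.148, 7.471, 85.268, -0, 87.261, -4.893], TCP at [162.833, -577.487, 248.292] pointing down, gripper open.
Joint ranges: [-169.43, 169.43], [-51.17, 129.36], [1.28, 143.12], [-76.62, 256.62], [0, 156.53], [-152.29, 152.29]. Speed limits (degrees/s): [136.94, 136.94, 159.86, 180, 180, 180].

INTERFACE

Orientations are given as [roll, pitch, yaw] about the fixed x, y, z axes, in that order (R = Rz(yaw) Ry(pitch) Rx(roll)).
In Python, from bench import sense, snapshot, hand_in, trace, place_of gives the robot as it stands.
- The arm moves only by the shell command python3 -m handwheel 'ROWS' [FORCE]. ROWS is JSON, a list of rows, each a list of 7 numbers: the opening, from -1 (shut) to 1 (fully open), then the shift along the tool's x, y, z in cm, then the turn, a rotation vector about the tool's x, y, z in rad. A call has 1 to 12 rows; each row shifts and turns the commanded pose from where the row before left it, along the tool's axes as they then stand; what a row does not reach is not made up. A row lasts 1/12 s, in which the tool goes at most 41.7 mm and 7.16 degrees, less where a joint would pass 70% of its speed; a pose out of reach is approached as far as the arm can. A call with a gripper value outside its range is refused whole. The fingers move at their own pace and stop on an object; FORCE is the grip in N (left out, the last holds). Time passes only in rows, so rows that do not move let the fingers close. It gives the time, the measured TCP pose, the force, the opening and the grip force at its end, in the units of the state.
- sense(): the state, without advancing time (a new reading comes with each control period).
- snapshot(name): name is "scene" or "side" or "wrist"; returns a dict with "image" (480x640x3 uint8, red, green, blue), "intrinsics" (3x3 intrinsics, pixels), "k1" (the pictures are not rectified: a ray, as slopes to the right and down, at radius r is drawn at 1 + k1 r^2 times it, then the intrinsics apply), "R" (3x3) and "t" (3): a world point X has camera coordinates R X + t. Camera axes: x right, y down, z forward; pixel columns grow to the right and rows downward; lengths in mm; the calibration is good to about 2 mm. A picture is of the moment at which its call begins. There is no depth.
- hand_in(): hands the job in; it is judged then, once.
Trained networks look in a picture, given as the dict that the camera call returned (one of the last four; its "shot" number tells which), for a name from the list of things; names that differ only in an ending like _2 or _b are one class to them, and where a whole thing is asked for, a point or a joint stands for the part that bears it (a point fixed in the world has none). Each returns a list of dicts, best first, with "conf" (0 to 1); they miss things now and then, are a little off and sometimes report something else, mostly with a low value. They report only what shows in the picture. A call takes as long as a camera call.
- trace(picture, query): "pixels" (480x640 bool, what is visible of it).
- place_of(picture, query): "location" ([x, y, z] in mm, in world coordinates, good to about 4 mm: a listed point, or the origin of a listed thing).
The state is a dict: "time": time; "joint_pos": joint angles; "qd": joint speeds; "joint_efforts": joint torques, N m; "tool_pos": TCP position; "tcp_rot": TCP orientation; "ft_force": force on the tool from outside, world axes, zero at the start; "wrist_torque": the same for the moment, N m; "finger_gap": finger opening in mm; "grip_force": force on a finger pad.
Only numpy, scipy, OpenCV 4.12 (cv2) and the standard library are available. Lean on these libraries where they do the work, as an engineer would, in place of code of your own. Each camera call takes 0.05 s, during which the arm holds its last target. There are 200 camera calls.

## Working session

There is one attempt and no reset: what is moved stays moved. The work goes in short steps, Python scripts to look and compute and a shell command to move; the robot and the scene stay as the last step left them, time stands still between calls to the robot, and variables do not carry over. Pictures are saved under pics/ and viewed, at most 10 in all, crops included, and the job is handed in when it is done.

```bash
mkdir -p pics
python3 - <<'E'
from bench import *
import cv2,numpy as np
s=sense();print(s['tool_pos'],s['tcp_rot'],s['time'])
ims=[]
for n in ['scene','side']:
    p=snapshot(n);cv2.imwrite(f'pics/{n}0.png',p['image'][:,:,::-1])
    for q in ['gate','knob','stem','shaker','plate1','plate2','plate3','plate4','vial','reagent_bottle','tube_rack','sample_jar']:
        print(n,q,[(np.round(d['location']).tolist(),round(d['conf'],2)) for d in place_of(p,q)[:2]])
E
```

```text
[ 162.74003944 -576.96492297  247.2369647 ] [-1.79893725e+02 -7.54091078e-03  1.57459867e+01] 0.0
scene gate [([550.0, 44.0, 151.0], 0.93), ([607.0, 74.0, 147.0], 0.26)]
scene knob [([528.0, 50.0, 216.0], 0.88), ([495.0, 24.0, 149.0], 0.59)]
scene stem [([534.0, 45.0, 144.0], 0.88), ([529.0, 49.0, 214.0], 0.55)]
scene shaker [([551.0, 51.0, -2.0], 0.81), ([489.0, 319.0, 1.0], 0.28)]
scene plate1 [([606.0, 76.0, 147.0], 0.72), ([498.0, 84.0, 145.0], 0.68)]
scene plate2 [([606.0, 76.0, 147.0], 0.72), ([498.0, 84.0, 145.0], 0.68)]
scene plate3 [([606.0, 76.0, 147.0], 0.72), ([498.0, 84.0, 145.0], 0.68)]
scene plate4 [([606.0, 76.0, 147.0], 0.72), ([498.0, 84.0, 145.0], 0.68)]
scene vial [([650.0, -8.0, 147.0], 0.75)]
scene reagent_bottle [([585.0, 207.0, 3.0], 0.66)]
scene tube_rack [([400.0, 91.0, -1.0], 0.93)]
scene sample_jar [([543.0, -154.0, 86.0], 0.62)]
side gate [([552.0, 44.0, 143.0], 0.74)]
side knob [([526.0, 51.0, 212.0], 0.85)]
side stem [([534.0, 46.0, 142.0], 0.85), ([664.0, 324.0, -2.0], 0.23)]
side shaker [([550.0, 50.0, 4.0], 0.66)]
side plate1 [([499.0, 84.0, 147.0], 0.69), ([491.0, 23.0, 144.0], 0.63)]
side plate2 [([499.0, 84.0, 147.0], 0.69), ([491.0, 23.0, 144.0], 0.63)]
side plate3 [([499.0, 84.0, 147.0], 0.69), ([491.0, 23.0, 144.0], 0.63)]
side plate4 [([499.0, 84.0, 147.0], 0.69), ([491.0, 23.0, 144.0], 0.63)]
side vial [([652.0, -4.0, 146.0], 0.85)]
side reagent_bottle []
side tube_rack [([398.0, 87.0, 4.0], 0.61)]
side sample_jar [([540.0, -152.0, 85.0], 0.97)]
```

```bash
cat > h.py <<'E'
import numpy as np,cv2
def proj(p,X):
    c=np.asarray(p['R'])@np.asarray(X,float)+np.asarray(p['t']);s=c[:2]/c[2];s=s*(1+p['k1']*(s@s))
    return (np.asarray(p['intrinsics'])@[s[0],s[1],1])[:2]
E
python3 - <<'E'
from bench import *
from h import *
o=[]
for n in ['scene','side']:
    p=snapshot(n);u,v=proj(p,[551,47,160]).astype(int);print(n,u,v,-np.array(p['R']).T@p['t'])
    a=max(0,min(520,u-60));b=max(0,min(360,v-60));o.append(cv2.resize(p['image'][b:b+120,a:a+120,::-1],(400,400),interpolation=3))
cv2.imwrite('pics/z.png',np.hstack(o))
E
```

```text
scene 274 214 [1219.40563269  467.65023862  874.91438108]
side 350 200 [384.50789201 730.33930777 906.8826683 ]
```

View pics/scene0.png

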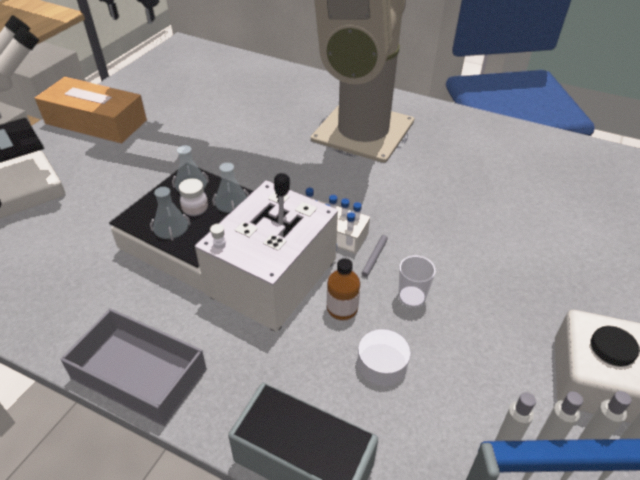

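View pics/z.png

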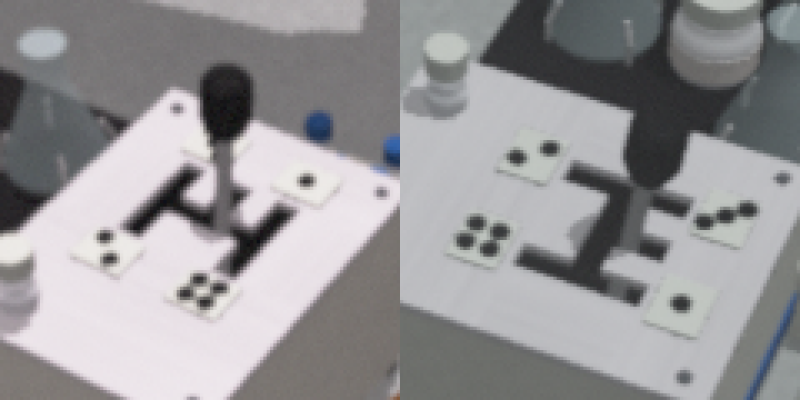

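One-dot plate: front-left. In the zoomed side view it sits at about (680,302), and in the scene view it's the plate nearest the robot on the left, about (305,180). The plates and gate give a shaker centre of about (549.5, 48), yaw about -5.3°, and knob x about -23 mm. I'll shut the fingers, align the tool with the shaker and go in front of the knob, high up.

```bash
python3 -m handwheel '[[-1,0,0,-1.8,0,0,0.122],[-1,0,0,-1.8,0,0,0.122],[-1,0,0,-1.8,0,0,0.122],[-1,1.43,-3.65,0,0,0,0],[-1,1.43,-3.65,0,0,0,0],[-1,1.43,-3.65,0,0,0,0],[-1,1.43,-3.65,0,0,0,0],[-1,1.43,-3.65,0,0,0,0],[-1,1.43,-3.65,0,0,0,0],[-1,1.43,-3.65,0,0,0,0],[-1,1.43,-3.65,0,0,0,0],[-1,1.43,-3.65,0,0,0,0]]' 20; python3 -m handwheel '[[-1,1.43,-3.65,0,0,0,0],[-1,1.43,-3.65,0,0,0,0],[-1,1.43,-3.65,0,0,0,0],[-1,1.43,-3.65,0,0,0,0],[-1,1.43,-3.65,0,0,0,0],[-1,1.43,-3.65,0,0,0,0],[-1,1.43,-3.65,0,0,0,0],[-1,1.43,-3.65,0,0,0,0],[-1,1.43,-3.65,0,0,0,0],[-1,0,0,0,0,0,0],[-1,0,0,0,0,0,0]]'
```

```text
time: 2.4
tool_pos: [321.3, -260.4, 302.5]
tcp_rot: [180.0, -0.0, -5.3]
ft_force: [0.2, 0.4, -0.1]
finger_gap: 0.1
grip_force: 0.0
time: 3.32
tool_pos: [479.2, 55.2, 301.9]
tcp_rot: [180.0, 0.1, -5.0]
ft_force: [0.4, -0.4, 0.6]
finger_gap: 0.1
grip_force: 0.0
```

```bash
python3 -m handwheel '[[-1,0,0,2.8,0,0,0],[-1,0,0,2.8,0,0,0],[-1,0,0,2.8,0,0,0],[-1,0,0,0,0,0,0]]'
cat >> h.py <<'E'
C=np.array([549.5,48.]);a=np.radians(-5.3);S=np.array([[np.cos(a),np.sin(a)],[-np.sin(a),np.cos(a)]])
def look(names=('scene','side'),qs=('knob','stem')):
    from bench import snapshot,place_of,sense
    P=[]
    for n in names:
        p=snapshot(n);P.append(p)
        for q in qs:
            d=place_of(p,q)[:1]
            if d: X=np.array(d[0]['location']);print(n,q,np.round(S@(X[:2]-C),1),round(X[2]),round(d[0]['conf'],2))
    s=sense();t=np.array(s['tool_pos']);print('tool shaker xy',np.round(S@(t[:2]-C),1),round(t[2],1),np.round(s['ft_force'],1),s['time'])
    return P
def save(P,f):
    o=[]
    for p in P:
        u,v=proj(p,[551,47,180]).astype(int);A=max(0,min(500,u-70));b=max(0,min(340,v-70));o.append(cv2.resize(p['image'][b:b+140,A:A+140,::-1],(400,400),interpolation=3))
    cv2.imwrite(f,np.hstack(o))
E
python3 -c "
from h import *
save(look(),'pics/a.png')"
```

```text
time: 3.65
tool_pos: [475.4, 52.1, 212.4]
tcp_rot: [179.9, 0.5, -5.3]
ft_force: [-0.3, 0.2, -1.5]
finger_gap: 0.4
grip_force: 0.0
scene knob [-20.6  -1.1] 214 0.71
scene stem [-15.3  -1.6] 145 0.71
side knob [-22.3   1.1] 213 0.9
side stem [-14.9  -4.2] 144 0.91
tool shaker xy [-69.4  -1.5] 220.9 [ 0.1  0.6 -0.6] 3.95
```

View pics/a.png

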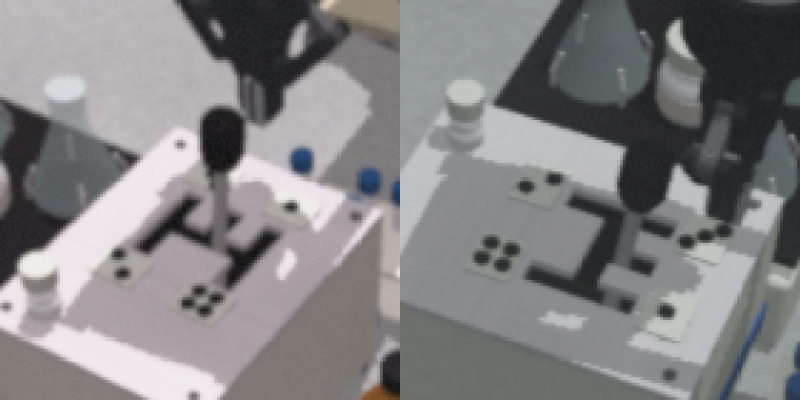

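The closed fingers are in front of the knob and level with it (knob about (222,140), fingers about (262,95) in the left crop). Next I push +x to the channel.

```bash
python3 -m handwheel '[[-1,1.0,0,0.2,0,0,0],[-1,0.7,0,0.2,0,0,0],[-1,0.5,0,0,0,0,0],[-1,0.5,0,0,0,0,0],[-1,0.5,0,0,0,0,0],[-1,0.5,0,0,0,0,0],[-1,0.5,0,0,0,0,0],[-1,0.2,0,0,0,0,0],[-1,0,0,0,0,0,0],[-1,0,0,0,0,0,0]]'; python3 -c "
from h import *
look()"
```

```text
time: 4.78
tool_pos: [522.9, 49.3, 214.2]
tcp_rot: [-180.0, 0.0, -5.2]
ft_force: [-0.6, 0.1, 0.8]
finger_gap: 0.3
grip_force: 0.1
scene knob [-1.4  0.9] 217 0.84
scene stem [ 0.8 -4.1] 146 0.96
side stem [-1.6 -4.8] 145 0.78
tool shaker xy [-26.8  -1.1] 214.3 [ 0.6 -0.3 -0.6] 5.0833
```

```bash
python3 -m handwheel '[[-1,0.2,0,0,0,0,0],[-1,0,0,0,0,0,0],[-1,-1.0,0,0,0,0,0],[-1,-1.4,0,0,0,0,0],[-1,0,2.2,0,0,0,0],[-1,0,2.3,0,0,0,0],[-1,2.5,0,0,0,0,0],[-1,2.5,0,0,0,0,0],[-1,0,0,0,0,0,0],[-1,0,0,0,0,0,0]]'; python3 -c "
from h import *
save(look(),'pics/b.png')"
```

```text
time: 5.92
tool_pos: [547.1, 1.7, 213.8]
tcp_rot: [180.0, 0.1, -5.3]
ft_force: [0.4, 0.3, -0.3]
finger_gap: 0.2
grip_force: 0.0
scene knob [0.5 4.6] 218 0.75
scene stem [-1.7 -2.9] 144 0.56
side knob [-3.4 -2.6] 218 0.87
side stem [ 0.9 -4.1] 146 0.8
tool shaker xy [  1.  -45.9] 214.6 [0.8 0.2 0.6] 6.2167
```

View pics/b.png

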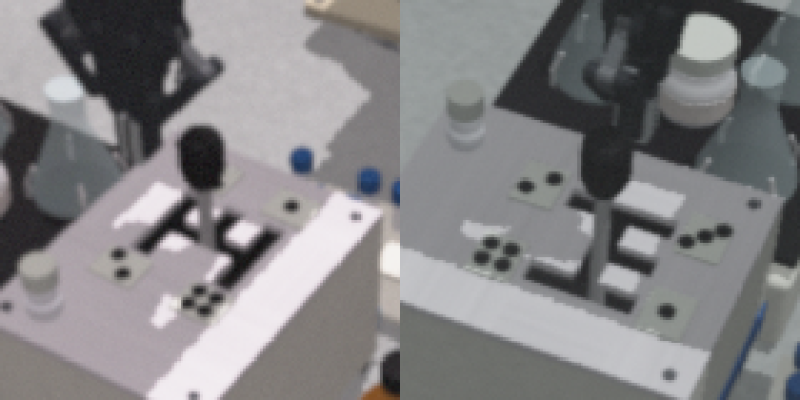

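The lever is upright in the channel (stem about (207,230) in the left crop), with the fingers on its right. Next I push +y along the channel.

```bash
python3 -m handwheel '[[-1,0,-1.0,0,0,0,0],[-1,0,-0.6,0,0,0,0],[-1,0,-0.6,0,0,0,0],[-1,0,-0.6,0,0,0,0],[-1,0,-0.6,0,0,0,0],[-1,0,-0.6,0,0,0,0],[-1,0,0,0,0,0,0]]';python3 -c "
from h import *
look()"
```

```text
time: 6.8
tool_pos: [550.3, 43.1, 214.3]
tcp_rot: [-180.0, 0.0, -5.2]
ft_force: [-0.0, -0.7, 0.7]
finger_gap: 0.2
grip_force: 0.3
scene knob [-0.7 26.4] 216 0.68
scene stem [-0.6  9.4] 143 0.66
side knob [-2.8 23.2] 213 0.81
side stem [0.4 8.6] 147 0.67
tool shaker xy [ 1.3 -6.3] 214.1 [-0.3 -1.   0.4] 7.1
```

```bash
python3 -m handwheel '[[-1,0,-0.6,0,0,0,0],[-1,0,-0.6,0,0,0,0],[-1,0,-0.6,0,0,0,0],[-1,0,-0.4,0,0,0,0],[-1,0,-0.3,0,0,0,0],[-1,0,0,0,0,0,0],[-1,0,0,0,0,0,0]]';python3 -c "
from h import *
save(look(),'pics/c.png')"
```

```text
time: 7.68
tool_pos: [552.6, 67.1, 214.4]
tcp_rot: [-180.0, -0.0, -5.2]
ft_force: [-1.0, -0.9, -0.0]
finger_gap: -0.2
grip_force: 0.0
scene knob [-0.8 48.3] 211 0.59
scene stem [ 0.3 26.5] 142 0.94
side knob [-0.3 45.8] 209 0.85
side stem [-1.9 -0.1] 3 0.72
tool shaker xy [ 1.3 18.8] 214.4 [-0.4  0.1 -0.5] 7.9833
```

View pics/c.png

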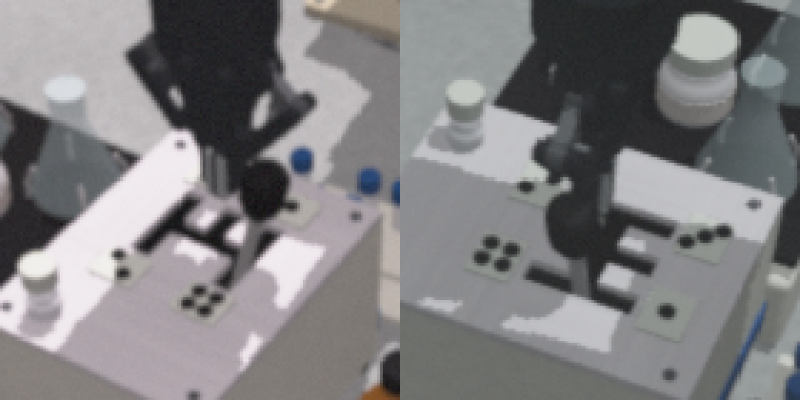

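Stem about 30 mm into the left column (left crop about (243,250)). I'll nudge it a bit more, then go round to the far side.

```bash
python3 -m handwheel '[[-1,0,-0.25,0,0,0,0],[-1,0,0,0,0,0,0],[-1,0,1.0,0,0,0,0],[-1,0,1.2,0,0,0,0],[-1,2.1,0,0,0,0,0],[-1,2.2,0,0,0,0,0],[-1,0,-2.5,0,0,0,0],[-1,0,-2.6,0,0,0,0],[-1,0,0,0,0,0,0],[-1,0,0,0,0,0,0]]';python3 -c "
from h import *
look()"
```

```text
time: 8.82
tool_pos: [598.2, 94.0, 214.1]
tcp_rot: [180.0, 0.0, -5.1]
ft_force: [-0.7, -0.3, -0.7]
finger_gap: 0.2
grip_force: 0.0
scene knob [ 2.5 47.7] 211 0.73
scene stem [-0.  27.1] 136 0.49
side knob [-0.3 47. ] 211 0.97
side stem [-1.2 29.7] 140 0.72
tool shaker xy [44.3 49.5] 214.4 [ 0.5  0.2 -0.1] 9.1167
```

```bash
python3 -m handwheel '[[-1,-1.3,0,0.3,0,0,0],[-1,-0.6,0,0.3,0,0,0],[-1,-0.6,0,0,0,0,0],[-1,-0.6,0,0,0,0,0],[-1,-0.6,0,0,0,0,0],[-1,-0.6,0,0,0,0,0],[-1,-0.6,0,0,0,0,0],[-1,-0.6,0,0,0,0,0],[-1,0,0,0,0,0,0],[-1,0,0,0,0,0,0]]';python3 -c "
from h import *
look()"
```

```text
time: 9.95
tool_pos: [543.1, 99.4, 208.5]
tcp_rot: [-180.0, -0.0, -5.2]
ft_force: [-0.0, 0.0, 0.4]
finger_gap: 0.0
grip_force: 0.0
scene knob [ 1.1 -2. ] 147 0.64
scene stem [ 53.1 -27.6] 145 0.73
side knob [-37.1  42.5] 206 0.74
side stem [-27.1  29.2] 140 0.64
tool shaker xy [-10.6  50.4] 208.3 [0.  0.7 0.4] 10.25
```

Entering the slot; I'll push on in small steps until the force rises at the end stop.

```bash
for i in 1 ; do python3 -m handwheel '[[-1,-0.3,0,0,0,0,0],[-1,-0.3,0,0,0,0,0],[-1,0,0,0,0,0,0],[-1,0,0,0,0,0,0]]'; done; python3 -m handwheel '[[-1,-0.2,0,0,0,0,0],[-1,0,0,0,0,0,0],[-1,0,0,0,0,0,0]]'
```

```text
time: 10.58
tool_pos: [537.3, 99.7, 208.3]
tcp_rot: [180.0, -0.0, -5.2]
ft_force: [0.4, 0.4, -1.1]
finger_gap: -0.0
grip_force: 0.4
time: 10.83
tool_pos: [536.2, 99.7, 208.4]
tcp_rot: [180.0, -0.1, -5.2]
ft_force: [6.2, -1.0, -3.9]
finger_gap: 0.1
grip_force: 3.0
```

The force jumped to 6 N, so the end stop is reached. Back off and check.

```bash
python3 -m handwheel '[[-1,1.5,0,0,0,0,0],[-1,2.5,0,0,0,0,0],[-1,2.0,0,-2,0,0,0],[-1,0,0,-4,0,0,0],[-1,0,0,-4,0,0,0],[-1,0,0,0,0,0,0],[-1,0,0,0,0,0,0]]';python3 -c "
from h import *
save(look(qs=('knob','stem','plate1')),'pics/d.png')"
```

```text
time: 11.42
tool_pos: [596.8, 94.6, 312.4]
tcp_rot: [-179.9, -0.4, -5.2]
ft_force: [0.1, 0.1, 0.0]
finger_gap: 0.0
grip_force: 0.0
scene knob [-42.3  48.4] 207 0.6
scene stem [-27.3  29. ] 136 0.75
scene plate1 [-55.2  33.7] 148 0.64
side knob [-46.   49.1] 207 0.89
side stem [-28.   26.8] 137 0.77
side plate1 [ 53.5 -28.5] 144 0.79
tool shaker xy [40.7 50.4] 307.1 [-0.1 -0.2  0.8] 11.8167
```

View pics/d.png

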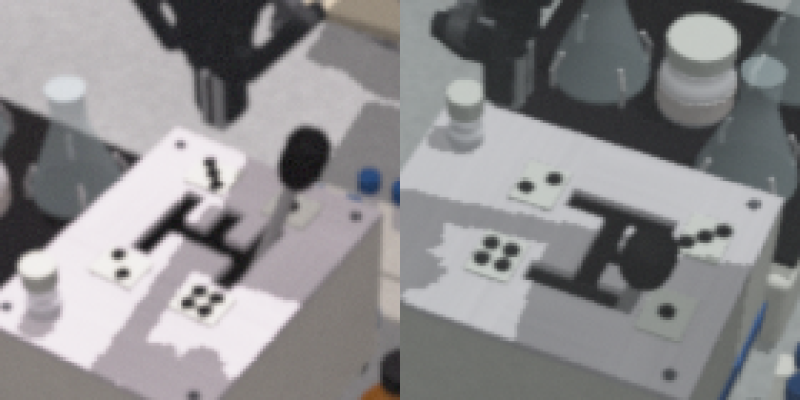

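The lever leans fully into the one-dot slot (left crop: knob about (303,160), stem going into the slot beside the single dot at about (290,208)). Its measured knob x is about -44 mm, the robot is clear and the bystanders haven't moved.

```bash
python3 -c "
from bench import *
print(hand_in())"
```

```text
the job is handed in; nothing more can be done
None
```

The lever is in the one-dot slot (front left), pushed until the force rose at the end stop, and the job was handed in with the robot clear; `hand_in()` returned no verdict.

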